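# Run a fingertip along the tube row to shut the flip lids

## Robot

A 6-joint arm with a two-finger parallel gripper is mounted at the origin on the work surface. World frame = base frame: x ahead of the robot, y to its left, z up, the work surface at z = 0. Lengths are in m, angles in rad, forces in N, time in s.
With the tool pointing down it reaches from about 0.3 to 0.875 m from the base axis. Payload 6.4 kg.
Tool frame: the origin (TCP) lies midway between the tips of the shut fingers; the grasp point (between the pads) lies 19 mm behind it; z points along the fingers, y is the line along which they close (so a half turn about z gives the same grasp; the last joint's range is limited). The gripper opens to 85 mm and grips with 20 to 120 N. Pads are 22 mm wide; open, the fingers measure 114 mm over their backs; the gripper's body (76 mm by 85 mm) begins 54 mm behind the grasp point. The pads swing forward as they close: fully open they stand 13 mm farther back than shut.
Start: joints at [1.094, 0.181, 1.607, -0, 1.354, -0.206], TCP at [0.154, 0.554, 0.203] pointing down, gripper open.
Joint ranges: [-2.99, 2.99], [-0.89, 2.07], [0.3, 2.58], [-1.14, 4.28], [0, 2.63], [-3.12, 3.12]. Speed limits (rad/s): [2.57, 2.57, 3.01, 3.14, 3.14, 3.14].

## Interface

Orientations are given as a unit quaternion [w, x, y, z].
In Python, from bench import get_obs, camera, hand_in gives the robot as it stands.
- The arm moves only by the tool carry_out, never from a script. Its argument "plan" is a list that holds one entry, the list of rows, each a list of 7 numbers: the shift along the world's x, y, z in m, then the turn, a rotation vector about the world's x, y, z in rad, then the opening, from 0 (shut) to 1 (fully open). In form: [[[x, y, z, rx, ry, rz, hand], ...]]. A call has exactly 5 rows; each row is the pose to reach, as a shift and turn from the pose commanded when the call began; what a row does not reach only later rows make up. A row lasts 1/12 s, in which the tool goes at most 41.7 mm and 7.16 degrees, less where a joint would pass 70% of its speed; a pose out of reach is approached as far as the arm can. A call with a gripper value outside its range is refused whole. The fingers move at their own pace and stop on an object; the grip force is fixed at half the most. Time passes only in rows, so rows that repeat a pose let the fingers close, or fill a call up. It gives the time, the measured TCP pose, the force, the opening and the grip force at its end, in the units of the state.
- get_obs(): the state, without advancing time (a new reading comes with each control period).
- camera(name): name is "scene" or "top"; returns a dict with "pixels" (420x560x3 uint8, red, green, blue), "z_map" (420x560 float32, m along the optical axis (not along the pixel's ray), 0 where there is no reading), "camera_matrix" (3x3 intrinsics, pixels), "k1" (the pictures are not rectified: a ray, as slopes to the right and down, at radius r is drawn at 1 + k1 r^2 times it, then the intrinsics apply), "cam_to_world" (4x4, takes a point from camera to world coordinates). Camera axes: x right, y up, looking along -z (the intrinsics and any distortion apply to the point x, -y, -z); pixel columns grow to the right and rows downward; lengths in m; the calibration is good to about 2 mm. A picture is of the moment at which its call begins.
- hand_in(): hands the job in; it is judged then, once.
The state is a dict: "time_s": time; "q": joint angles; "dq": joint speeds; "joint_efforts": joint torques, N m; "eef_pos": TCP position; "eef_rot": TCP orientation; "wrist_force": force on the tool from outside, world axes, zero at the start; "torque": the same for the moment, N m; "opening": opening from 0.0 (shut) to 1.0 (fully open); "grasp_force": force on a finger pad.
Only numpy, scipy, OpenCV 4.12 (cv2) and the standard library are available. Lean on these libraries where they do the work, as an engineer would, in place of code of your own. Each camera call takes 0.05 s, during which the arm holds its last target. There are 200 camera calls.

## Task

The five flip-lid tubes in the rack stand open, all their lids leaning back towards the same end of the row. Starting at that end, run the closed fingertips lightly along the row over the tubes so that the lids fold shut one after another, in order, until all five lie flat on their tubes. Do not lift, tip or shove the rack, do not press hard, and leave the screw-cap tubes and everything else on the bench as they are.

Things in the scene. Friction and masses are not known exactly. Their poses are not given: they have to be found in the camera images.
- rack: Loose dark grey tube rack, 0.8 kg, any yaw: 240 (its x) x 115 (y) x 45 mm high; origin at the centre of its underside. Row of five white flip-lid tubes at y = -24, x = -80, -40, 0, 40, 80 mm: necks 21 mm wide, rims 60 mm above the bench. Second row at y = +30: four holes at x = -75, -25, 25, 75 mm, three hold screw-cap tubes, cap tops 70 mm above the bench.
- lid1 (a joint): Hinge angle of flip lid 1 of 5, rad: 0 = shut flat on its tube, 1.57 = straight up; starts at 1.75 to 2.15, leaning back to the rack's -x. Slightly stiff (0.006 N m): the lid stays where it is left and does not fall shut. No snap, no spring.
- lid1_hinge (a point): Hinge line of lid 1, 12.5 mm to the rack's -x from its tube's axis, 60.5 mm above the bench. It folds shut towards the rack's +x. Lid 1 is at the rack's -x end, lid 5 at +x. Lid: disc 21 mm across, 4 mm thick, with a thumb tab; reaches 28 mm from the hinge; its top is 64.5 mm above the bench when shut.
- lid2 (a joint): Hinge angle of flip lid 2 of 5, rad: 0 = shut flat on its tube, 1.57 = straight up; starts at 1.75 to 2.15, leaning back to the rack's -x. Slightly stiff (0.006 N m): the lid stays where it is left and does not fall shut. No snap, no spring.
- lid2_hinge (a point): Hinge line of lid 2, 12.5 mm to the rack's -x from its tube's axis, 60.5 mm above the bench. It folds shut towards the rack's +x. Lid 1 is at the rack's -x end, lid 5 at +x. Lid: disc 21 mm across, 4 mm thick, with a thumb tab; reaches 28 mm from the hinge; its top is 64.5 mm above the bench when shut.
- lid3 (a joint): Hinge angle of flip lid 3 of 5, rad: 0 = shut flat on its tube, 1.57 = straight up; starts at 1.75 to 2.15, leaning back to the rack's -x. Slightly stiff (0.006 N m): the lid stays where it is left and does not fall shut. No snap, no spring.
- lid3_hinge (a point): Hinge line of lid 3, 12.5 mm to the rack's -x from its tube's axis, 60.5 mm above the bench. It folds shut towards the rack's +x. Lid 1 is at the rack's -x end, lid 5 at +x. Lid: disc 21 mm across, 4 mm thick, with a thumb tab; reaches 28 mm from the hinge; its top is 64.5 mm above the bench when shut.
- lid4 (a joint): Hinge angle of flip lid 4 of 5, rad: 0 = shut flat on its tube, 1.57 = straight up; starts at 1.75 to 2.15, leaning back to the rack's -x. Slightly stiff (0.006 N m): the lid stays where it is left and does not fall shut. No snap, no spring.
- lid4_hinge (a point): Hinge line of lid 4, 12.5 mm to the rack's -x from its tube's axis, 60.5 mm above the bench. It folds shut towards the rack's +x. Lid 1 is at the rack's -x end, lid 5 at +x. Lid: disc 21 mm across, 4 mm thick, with a thumb tab; reaches 28 mm from the hinge; its top is 64.5 mm above the bench when shut.
- lid5 (a joint): Hinge angle of flip lid 5 of 5, rad: 0 = shut flat on its tube, 1.57 = straight up; starts at 1.75 to 2.15, leaning back to the rack's -x. Slightly stiff (0.006 N m): the lid stays where it is left and does not fall shut. No snap, no spring.
- lid5_hinge (a point): Hinge line of lid 5, 12.5 mm to the rack's -x from its tube's axis, 60.5 mm above the bench. It folds shut towards the rack's +x. Lid 1 is at the rack's -x end, lid 5 at +x. Lid: disc 21 mm across, 4 mm thick, with a thumb tab; reaches 28 mm from the hinge; its top is 64.5 mm above the bench when shut.
- tube1: Loose screw-cap tube, 60 mm tall, 16 mm wide, cap 20 mm wide, standing in a hole of the rack's second row; origin at the centre of its underside, 10 mm above the bench. To be left alone.
- tube2: Loose screw-cap tube, 60 mm tall, 16 mm wide, cap 20 mm wide, standing in a hole of the rack's second row; origin at the centre of its underside, 10 mm above the bench. To be left alone.
- tube3: Loose screw-cap tube, 60 mm tall, 16 mm wide, cap 20 mm wide, standing in a hole of the rack's second row; origin at the centre of its underside, 10 mm above the bench. To be left alone.
- jar: Small amber jar with lid, 44 mm wide, 55 mm tall, on the bench on the rack's +y side; loose, origin at the centre of its underside. To be left alone.
- tip_box: Clear box 85 x 55 x 40 mm on the bench on the rack's +y side; loose, origin at the centre of its underside. To be left alone.
- pipette: White pipette lying on the bench, 240 mm long, 28 mm high, to the robot's right; loose, origin at the centre of its underside. To be left alone.
- beaker: Glass beaker 66 mm wide, 80 mm tall, to the robot's left; loose, origin at the centre of its underside. To be left alone.
- reagent: Reagent bottle 70 mm wide, 120 mm tall, to the robot's right; loose, origin at the centre of its underside. To be left alone.

How it is judged:
On the way, in this order (a step that is already met when the one before it is completed fails the run):
1. the first lid, counted from the end towards which the lids lean, is folded shut (value of joint lid1 below 0.12 rad).
2. the second lid, counted from the end towards which the lids lean, is folded shut (value of joint lid2 below 0.12 rad).
3. the third lid, counted from the end towards which the lids lean, is folded shut (value of joint lid3 below 0.12 rad).
4. the fourth lid, counted from the end towards which the lids lean, is folded shut (value of joint lid4 below 0.12 rad).
5. the fifth lid, counted from the end towards which the lids lean, is folded shut (value of joint lid5 below 0.12 rad).
At the end, for the whole second after the job is handed in: All five lids are within 0.12 rad (about 3 mm at the thumb tab) of flat; the rack stands level on the bench within 30 mm of where it was, at rest; the three screw-cap tubes are still upright in their holes; the other things are within 30 mm of where they were (value of joint each of lid1, lid2, lid3, lid4, lid5 below 0.12 rad and distance of each of rack, jar, tip_box, pipette, beaker, reagent from where it was at the start of the episode below 0.03 m and angle between rack's own z axis and vertical below 0.05 rad and linear speed of rack below 0.02 m/s and angle between each of tube1, tube2, tube3's own z axis and vertical below 0.25 rad and z of each of tube1, tube2, tube3 in the frame of rack below 0.02 m); the robot touches nothing.
It fails at once if the rack is lifted (more than 8 mm) or tipped (more than 0.15 rad) (height (world z) of rack above 0.008 m or angle between rack's own z axis and vertical above 0.15 rad).
It fails at once if the rack is shoved more than 30 mm (distance of rack from where it was at the start of the episode above 0.03 m).
It fails at once if the robot presses on the rack or its lids with more than 40 N (contact force between any of the fingers, the arm and rack above 40 N).
It fails at once if a screw-cap tube is pulled up out of its hole by more than 10 mm (z of any of tube1, tube2, tube3 in the frame of rack above 0.02 m).
It fails at once if a bystander is moved more than 30 mm (distance of any of jar, tip_box, pipette, beaker, reagent from where it was at the start of the episode above 0.03 m).
It also fails if it takes over 35 s, if anything falls off the work surface, if the arm or the gripper's body presses on something with over 40 N, if the wrist force passes 120 N, or if a joint passes its speed limit or range.

## Working session

There is one attempt and no reset: what is moved stays moved. The work goes in short steps, Python scripts to look and compute and a tool call to move; the robot and the scene stay as the last step left them, time stands still between calls to the robot, and variables do not carry over. Pictures are saved under pics/ and viewed, at most 10 in all, crops included, and the job is handed in when it is done.

Besides the shell and the picture viewer there is one more tool, called after "Call:" as name(argument=value, ...) on one line, values as JSON. carry_out: Moves the arm, as the interface text tells. Its arguments: {"type":"object","properties":{"plan":{"type":"array","items":{"type":"array","items":{"type":"array","items":{"type":"number"}}}}},"required":["plan"]}

```bash
mkdir -p pics; cat > h.py <<'E'
import numpy as np, cv2
from bench import get_obs, camera, hand_in
def save(c,n): cv2.imwrite('pics/'+n,c['pixels'][:,:,::-1])
def rays(c,uv):
    K=np.array(c['camera_matrix']);T=np.array(c['cam_to_world']);k=float(c['k1'])
    d=cv2.undistortPoints(np.array(uv,float).reshape(-1,1,2),K,np.array([k,0,0,0.])).reshape(-1,2)
    return T[:3,3],np.c_[d[:,0],-d[:,1],-np.ones(len(d))]@T[:3,:3].T
def plane(c,uv,z):
    o,d=rays(c,uv); return o+d*((z-o[2])/d[:,2])[:,None]
def cloud(c):
    Z=c['z_map'];v,u=np.mgrid[0:Z.shape[0],0:Z.shape[1]]
    o,d=rays(c,np.c_[u.ravel(),v.ravel()]); return (o+d*Z.reshape(-1,1)).reshape(*Z.shape,3)
E
python3 - <<'E'
from h import *
for n in('top','scene'):
    c=camera(n);save(c,n+'0.png');print(n,np.round(c['cam_to_world'],3).tolist(),c['k1'],(c['z_map']>0).mean())
o=get_obs();print(o)
E
```

```text
top [[0.008, 0.977, -0.213, 0.251], [-1.0, 0.009, 0.003, 0.023], [0.005, 0.213, 0.977, 1.429], [0.0, 0.0, 0.0, 1.0]] -0.06481600207435265 0.995922619047619
scene [[-0.65, -0.546, 0.529, 1.22], [0.76, -0.467, 0.451, 0.59], [0.001, 0.696, 0.719, 1.023], [0.0, 0.0, 0.0, 1.0]] 0.002290333084616423 0.9961607142857143
{'time_s': 0.1, 'q': array([ 1.09369966e+00,  1.81460770e-01,  1.60791492e+00,  1.78801080e-05,
        1.35383517e+00, -2.06306880e-01]), 'dq': array([-0.00130418, -0.00139455, -0.00185724, -0.00014492,  0.00137989,
       -0.00158263]), 'joint_efforts': array([-3.57756162e-04, -4.45884168e+01, -3.52231979e+01, -3.81766467e-04,
        4.32058034e-03, -4.65491087e-05]), 'eef_pos': array([0.15352959, 0.55355005, 0.20247432]), 'eef_rot': array([-2.79346224e-04,  1.34983469e-01,  9.90847520e-01, -7.59397191e-04]), 'wrist_force': array([-0.52273848, -0.82340626,  0.46094745]), 'torque': array([-0.0151791 , -0.00904337,  0.01192578]), 'grasp_force': 0.0, 'opening': 1.0018244477193088}
```

View pics/top0.png

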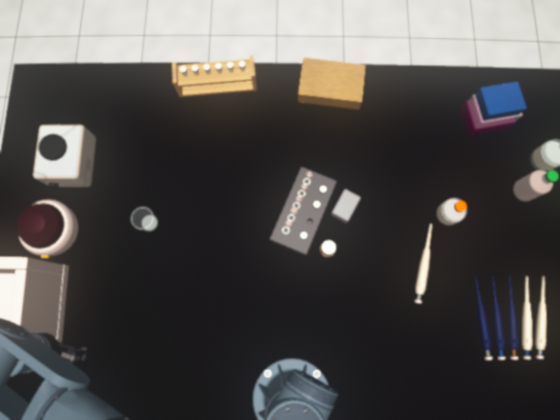

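View pics/scene0.png

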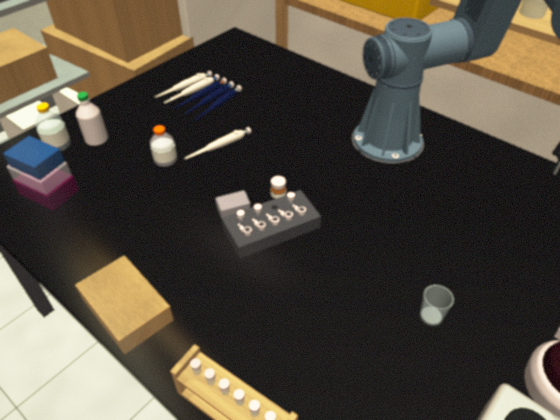

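The top view shows the rack around (303,210). Its flip-lid row runs from (309,175) to (286,231), and the screw caps are to the right at (323,188), (317,205) and (304,236). The jar is at (328,248) and the box at (346,206). Rack +y is therefore image right, and +x points towards the robot. Next I'll measure and zoom in.

```bash
python3 - <<'E'
from h import *
ims=[]
for n,(a,b,e,f) in {'top':(155,265,260,370),'scene':(165,265,205,335)}.items():
    c=camera(n);P=cloud(c)
    im=cv2.resize(np.ascontiguousarray(c['pixels'][a:b,e:f,::-1]),None,fx=5,fy=5,interpolation=cv2.INTER_CUBIC)
    cv2.imwrite(f'pics/{n}_z.png',im)
    box=np.zeros(P.shape[:2],bool);box[a:b,e:f]=1
    x,y,z=P[...,0],P[...,1],P[...,2]
    print(n,'bench z',np.median(z[box&(z<.02)]))
    h=c['pixels'].astype(int);sat=h.max(2)-h.min(2)
    m=box&(z>.036)&(z<.053)
    # rack top
    nl,lab,st,ce=cv2.connectedComponentsWithStats(m.astype(np.uint8))
    i=1+st[1:,4].argmax();q=P[lab==i];print('racktop',np.median(q[:,2]),st[i]);r=cv2.minAreaRect((q[:,:2]*1000).astype(np.float32));print(r)
    w=box&(h.min(2)>140)
    nl,lab,st,ce=cv2.connectedComponentsWithStats(w.astype(np.uint8))
    for i in range(1,nl):
        if st[i,4]>3: print(np.round(ce[i],1),st[i,4],np.round(np.median(P[lab==i],0),4),'maxz',z[lab==i].max().round(3), np.round(plane(c,[ce[i]],.06)[0],4))
E
```

```text
top bench z 0.0008861689712460485
racktop 0.0458234253467904 [ 270  167   66   87 2533]
((544.9644775390625, -29.856231689453125), (115.38117980957031, 243.4771270751953), 67.5798568725586)
[296.3 204. ] 527 [ 0.5549 -0.0083  0.0612] maxz 1.429 [ 0.5557 -0.0093  0.06  ]
[322.9 188.5] 58 [ 0.6032 -0.0878  0.0667] maxz 0.076 [ 0.6038 -0.0881  0.06  ]
[345.9 204.7] 473 [ 0.5589 -0.1585  0.0407] maxz 1.429 [ 0.5551 -0.1558  0.06  ]
[316.4 203.8] 65 [ 0.5567 -0.0684  0.0664] maxz 0.078 [ 0.557  -0.0687  0.06  ]
[303.3 234.8] 73 [ 0.4633 -0.0296  0.064 ] maxz 0.076 [ 0.4639 -0.0301  0.06  ]
[328.2 247. ] 177 [ 0.43   -0.1023  0.0551] maxz 0.063 [ 0.429  -0.1022  0.06  ]
scene bench z -0.0007202848590794897
racktop 0.04404641771342499 [ 222  190   99   60 2490]
((540.9287109375, -29.82129669189453), (124.18954467773438, 242.07081604003906), 68.03219604492188)
[277.9 181. ] 134 [ 0.4287 -0.101   0.0537] maxz 0.06 [ 0.4352 -0.0977  0.06  ]
[232.2 200.4] 399 [ 0.5615 -0.1571  0.0391] maxz 1.023 [ 0.575  -0.1413  0.06  ]
[290.5 194.9] 44 [ 0.4602 -0.029   0.068 ] maxz 1.023 [ 0.4549 -0.0344  0.06  ]
[276.6 195.8] 5 [ 0.4467 -0.0921  0.0127] maxz 0.016 [ 0.4826 -0.0612  0.06  ]
[257.4 206.7] 46 [ 0.5528 -0.0681  0.068 ] maxz 0.072 [ 0.5478 -0.073   0.06  ]
[299.1 208.8] 62 [0.4826 0.0207 0.06  ] maxz 0.087 [0.4808 0.0172 0.06  ]
[240.1 212.6] 52 [ 0.599  -0.0865  0.0681] maxz 1.023 [ 0.594 -0.093  0.06 ]
[285.3 213.6] 71 [0.5176 0.0039 0.0582] maxz 0.085 [5.186e-01 5.000e-04 6.000e-02]
[272.6 218.4] 69 [ 0.5563 -0.008   0.06  ] maxz 0.087 [ 0.5536 -0.0133  0.06  ]
[258.5 223.3] 67 [ 0.5939 -0.0246  0.0607] maxz 0.089 [ 0.5905 -0.0299  0.06  ]
[244.5 228.5] 68 [ 0.63   -0.0393  0.0607] maxz 0.09 [ 0.6276 -0.0449  0.06  ]
```

View pics/top_z.png

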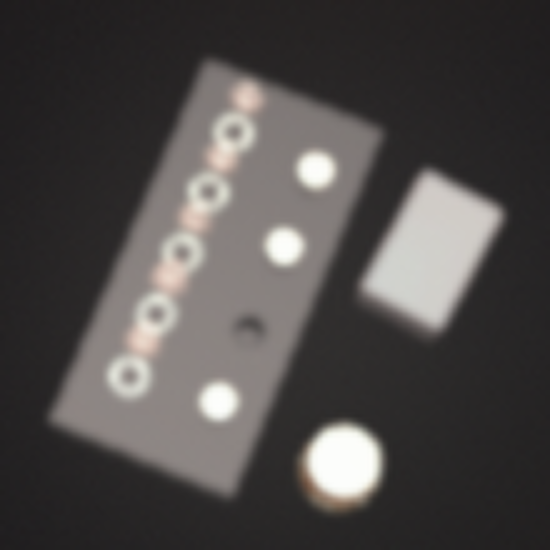

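View pics/scene_z.png

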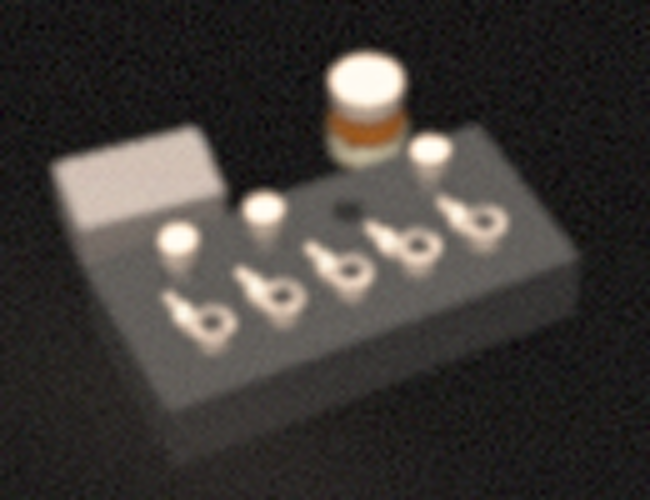

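The top crop shows the five open rims from (233,133) to (129,377). The lids lean towards the far end, which is the top of the image. The scene crop shows the same rims from (212,323) to (486,221). I'll triangulate these.

```bash
python3 - <<'E'
from h import *
t=np.array([(233,133),(208,192),(182,251.5),(156.5,314),(129,377)]);s=np.array([(212,323),(283,297),(349,271),(417,245),(486,221)])
T=(t+.5)/5-.5+(260,155);S=(s+.5)/5-.5+(205,165)
ct,cs=camera('top'),camera('scene')
o1,d1=rays(ct,T);o2,d2=rays(cs,S)
P=[]
for a,b in zip(d1,d2):
    k=np.linalg.lstsq(np.c_[a,-b],o2-o1,rcond=None)[0]; p=o1+k[0]*a;q=o2+k[1]*b;P.append((p+q)/2);print(np.round(P[-1],4),np.linalg.norm(p-q).round(4))
P=np.array(P);print('top60',plane(ct,T,.06).round(4).tolist());print('sc60',plane(cs,S,.06).round(4).tolist())
A=P.mean(0);l=np.linalg.svd(P-A)[2][0];print('c',A,'dir',l,np.degrees(np.arctan2(l[1],l[0])),'pitch',np.diff((P-A)@l))
print('mean60',(plane(ct,T,.06)[:,:2].mean(0)+plane(cs,S,.06)[:,:2].mean(0))/2)
q=get_obs();from scipy.spatial.transform import Rotation as R
w=q['eef_rot'];print(R.from_quat([*w[1:],w[0]]).as_matrix().round(3))
E
```

```text
[ 0.6255 -0.0383  0.0605] 0.0005
[ 0.5887 -0.023   0.0608] 0.0016
[ 0.5527 -0.0082  0.0614] 0.0004
[0.515  0.0067 0.0613] 0.0005
[0.4773 0.0228 0.061 ] 0.0012
top60 [[0.6258, -0.0385, 0.06], [0.5894, -0.0236, 0.06], [0.5531, -0.0083, 0.06], [0.5154, 0.0065, 0.06], [0.4778, 0.0223, 0.06]]
sc60 [[0.6251, -0.0384, 0.06], [0.5878, -0.0228, 0.06], [0.5516, -0.0089, 0.06], [0.5139, 0.0061, 0.06], [0.4762, 0.0228, 0.06]]
c [ 0.55183487 -0.00797895  0.06102933] dir [-0.92522399  0.37940603  0.00341112] 157.70296772948086 pitch [0.03985446 0.03901473 0.04050747 0.04098701]
mean60 [ 0.55160765 -0.00828993]
[[-0.964  0.267 -0.   ]
 [ 0.267  0.964 -0.001]
 [ 0.    -0.001 -1.   ]]
```

Call:
carry_out(plan=[[[0.026, -0.03, 0, 0, 0, -0.024, 0], [0.052, -0.06, 0, 0, 0, -0.048, 0], [0.078, -0.09, 0, 0, 0, -0.072, 0], [0.104, -0.12, 0, 0, 0, -0.096, 0], [0.13, -0.15, 0, 0, 0, -0.119, 0]]])

```text
time_s: 0.72
eef_pos: [0.2845, 0.4027, 0.2033]
eef_rot: [0.0, 0.194, 0.981, 0.0]
wrist_force: [0.4, 0.7, -0.0]
opening: 0.298
grasp_force: 0.0
```

Call:
carry_out(plan=[[[0.026, -0.03, 0, 0, 0, 0, 0], [0.052, -0.06, 0, 0, 0, 0, 0], [0.078, -0.09, 0, 0, 0, 0, 0], [0.104, -0.12, 0, 0, 0, 0, 0], [0.13, -0.15, 0, 0, 0, 0, 0]]])

```text
time_s: 1.13
eef_pos: [0.4148, 0.2524, 0.2035]
eef_rot: [0.0, 0.194, 0.981, 0.0]
wrist_force: [1.1, 0.4, 0.7]
opening: -0.004
grasp_force: 0.0
```

Call:
carry_out(plan=[[[0.026, -0.03, 0, 0, 0, 0, 0], [0.052, -0.06, 0, 0, 0, 0, 0], [0.078, -0.09, 0, 0, 0, 0, 0], [0.104, -0.12, 0, 0, 0, 0, 0], [0.13, -0.15, 0, 0, 0, 0, 0]]])

```text
time_s: 1.55
eef_pos: [0.5448, 0.1023, 0.2034]
eef_rot: [0.0, 0.194, 0.981, 0.0]
wrist_force: [1.3, 1.2, -0.1]
opening: 0.002
grasp_force: 0.0
```

Call:
carry_out(plan=[[[0.026, -0.031, 0, 0, 0, 0, 0], [0.052, -0.062, 0, 0, 0, 0, 0], [0.078, -0.093, 0, 0, 0, 0, 0], [0.104, -0.124, 0, 0, 0, 0, 0], [0.13, -0.155, 0, 0, 0, 0, 0]]])

```text
time_s: 1.97
eef_pos: [0.6747, -0.0527, 0.2031]
eef_rot: [-0.0, 0.194, 0.981, 0.0]
wrist_force: [-0.2, 0.4, -0.5]
opening: -0.001
grasp_force: 0.0
```

Call:
carry_out(plan=[[[0.006, -0.008, -0.03, 0, 0, 0, 0], [0.006, -0.008, -0.06, 0, 0, 0, 0], [0.006, -0.008, -0.09, 0, 0, 0, 0], [0.006, -0.008, -0.11, 0, 0, 0, 0], [0.006, -0.008, -0.11, 0, 0, 0, 0]]])

```text
time_s: 2.38
eef_pos: [0.6756, -0.0582, 0.0867]
eef_rot: [-0.005, 0.194, 0.981, 0.0]
wrist_force: [-1.7, -0.2, -1.8]
opening: 0.0
grasp_force: 0.0
```

```bash
python3 - <<'E'
from h import *
o=get_obs();A=np.array([.5517,-.0081]);l=np.array([-.9252,.3794]);n=np.array([-.3794,-.9252])
p=o['eef_pos'];print(p,(p[:2]-A)@l,(p[:2]-A)@n,o['wrist_force'])
c=camera('scene');im=cv2.resize(np.ascontiguousarray(c['pixels'][130:270,180:340,::-1]),None,fx=4,fy=4,interpolation=cv2.INTER_CUBIC);cv2.imwrite('pics/s2.png',im)
P=cloud(c);h=P[...,2]
# lowest points of finger near expected place, above bench
d=np.hypot(P[...,0]-p[0],P[...,1]-p[1]);m=(d<.02)&(h>.06)&(h<.2);print(m.sum(),np.sort(h[m])[:5])
E
```

```text
[ 0.67564442 -0.05818762  0.08673914] -0.13367661483049398 -0.000683448932345146 [-1.71681983 -0.24886285 -1.83021381]
122 [0.11292496 0.11381968 0.11401938 0.11695053 0.11776336]
```

View pics/s2.png

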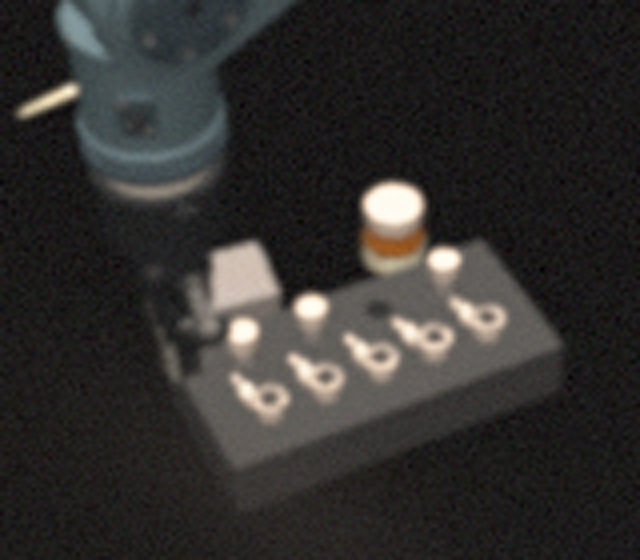

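The fingers are just off the lid 1 end of the rack, at about (180,350), and nothing has been disturbed. I'll let the arm settle before going lower.

Call:
carry_out(plan=[[[0, 0, 0, 0, 0, 0, 0], [0, 0, 0, 0, 0, 0, 0], [0, 0, -0.005, 0, 0, 0, 0], [0, 0, -0.01, 0, 0, 0, 0], [0, 0, -0.01, 0, 0, 0, 0]]])

```text
time_s: 2.85
eef_pos: [0.6796, -0.0588, 0.083]
eef_rot: [-0.0, 0.194, 0.981, 0.0]
wrist_force: [0.1, -0.2, -0.5]
opening: -0.001
grasp_force: 0.0
```

Call:
carry_out(plan=[[[0, 0, -0.004, 0, 0, 0, 0], [0, 0, -0.008, 0, 0, 0, 0], [0, 0, -0.012, 0, 0, 0, 0], [0, 0, -0.016, 0, 0, 0, 0], [0, 0, -0.016, 0, 0, 0, 0]]])

```text
time_s: 3.27
eef_pos: [0.6789, -0.0588, 0.0658]
eef_rot: [-0.001, 0.194, 0.981, 0.0]
wrist_force: [-0.2, -0.5, -0.1]
opening: 0.0
grasp_force: 0.0
```

Call:
carry_out(plan=[[[-0.0074, 0.003, 0, 0, 0, 0, 0], [-0.0148, 0.006, 0, 0, 0, 0, 0], [-0.0222, 0.009, 0, 0, 0, 0, 0], [-0.0296, 0.012, 0, 0, 0, 0, 0], [-0.037, 0.015, 0, 0, 0, 0, 0]]])

```text
time_s: 3.68
eef_pos: [0.6419, -0.0435, 0.0675]
eef_rot: [0.0, 0.194, 0.981, 0.0]
wrist_force: [-1.1, -0.5, 0.1]
opening: -0.001
grasp_force: 0.0
```

Call:
carry_out(plan=[[[-0.0044, 0.0018, 0, 0, 0, 0, 0], [-0.0089, 0.0036, 0, 0, 0, 0, 0], [-0.0133, 0.0055, 0, 0, 0, 0, 0], [-0.0178, 0.0073, -0.0005, 0, 0, 0, 0], [-0.0222, 0.0091, -0.001, 0, 0, 0, 0]]])

```text
time_s: 4.1
eef_pos: [0.6203, -0.0347, 0.0663]
eef_rot: [0.0, 0.194, 0.981, -0.0]
wrist_force: [-0.3, 0.1, 0.4]
opening: 0.005
grasp_force: 0.0
```

```bash
cat > see.py <<'E'
from h import *
import sys
o=get_obs();A=np.array([.5517,-.0081]);l=np.array([-.9252,.3794]);n=np.array([-.3794,-.9252])
p=o['eef_pos'];print(p,'rack x,y',(p[:2]-A)@l,(p[:2]-A)@n,o['wrist_force'])
c=camera('scene');im=cv2.resize(np.ascontiguousarray(c['pixels'][165:265,205:335,::-1]),None,fx=6,fy=6,interpolation=cv2.INTER_CUBIC);cv2.imwrite('pics/'+sys.argv[1],im)
E
python3 see.py s3.png
```

```text
[ 0.62031461 -0.03474944  0.06634772] rack x,y -0.07359303818365302 -0.0013763236578400028 [-0.27385534  0.14871507  0.44999288]
```

View pics/s3.png

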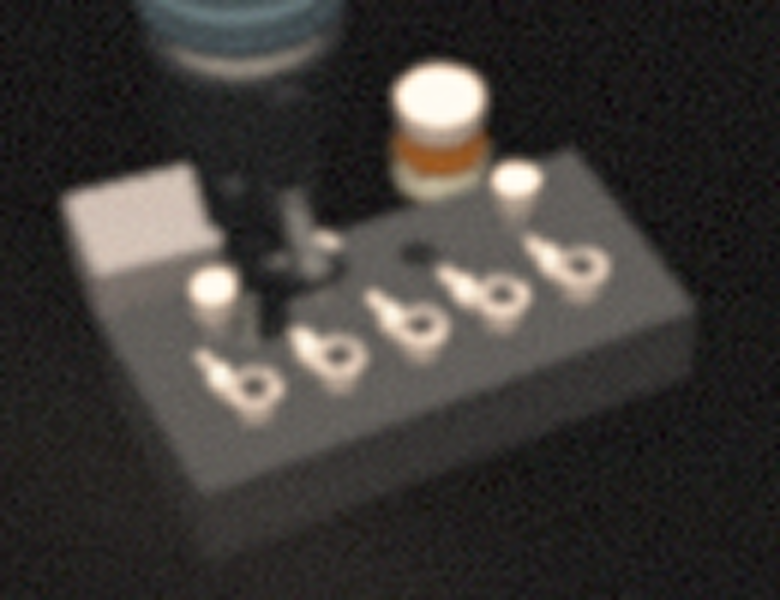

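The fingertips show at about (265,335) in the crop. That is off the row, because lid 1, at (225,370), hasn't moved. I'll project the TCP into both views to find the offset.

```bash
python3 - <<'E'
from h import *
o=get_obs();p=o['eef_pos']
for n in('scene','top'):
    c=camera(n);T=np.array(c['cam_to_world']);q=np.linalg.inv(T)@np.r_[p,1];q=q[:3]*[1,-1,-1]
    uv=cv2.projectPoints(q.reshape(1,3),np.zeros(3),np.zeros(3),np.array(c['camera_matrix']),np.array([float(c['k1']),0,0,0]))[0].ravel();print(n,uv)
    if n=='scene': print('crop',(uv+.5-[205,165])*6)
    P=cloud(c);a,b=int(uv[1]),int(uv[0]);print('cloud at tcp px',P[a,b],'depth',q[2])
    im=np.ascontiguousarray(c['pixels'][:,:,::-1]);e=im[a-45:a+45,b-50:b+50]
    e=cv2.convertScaleAbs(e,alpha=1.8,beta=15)
    e=cv2.resize(e,None,fx=4,fy=4,interpolation=cv2.INTER_CUBIC);cv2.drawMarker(e,(202,182),(0,0,255),0,20,1)
    globals()[n]=e
    d=np.hypot(P[...,0]-p[0],P[...,1]-p[1])
    m=(d<.06)&(P[...,2]>.075)&(P[...,2]<.14);Q=P[m];print(m.sum())
    for z0 in(.075,.085,.095,.105,.12):
        k=Q[(Q[:,2]>=z0)&(Q[:,2]<z0+.01)]
        if len(k): print(z0,len(k),k.min(0).round(3),k.max(0).round(3))
cv2.imwrite('pics/tcp.png',np.hstack([scene,top]))
E
```

```text
scene [249.57463525 227.16643296]
crop [270.44781152 375.99859775]
cloud at tcp px [ 0.61632062 -0.03954539  0.06024161] depth 1.2869652573520847
125
0.075 35 [ 0.565 -0.049  0.075] [ 0.647 -0.004  0.084]
0.085 13 [ 0.57  -0.048  0.085] [ 0.647 -0.012  0.094]
0.095 15 [ 0.611 -0.041  0.096] [ 0.631 -0.021  0.105]
0.105 27 [ 0.609 -0.04   0.105] [ 0.63  -0.018  0.115]
0.12 8 [ 0.621 -0.045  0.12 ] [ 0.631 -0.018  0.126]
top [304.86065361 182.75735602]
cloud at tcp px [ 0.49679995 -0.01336895  0.52498743] depth 1.410115404188797
0
```

View pics/tcp.png

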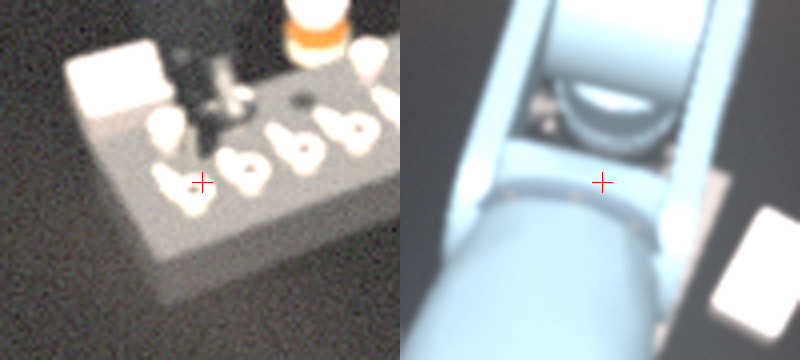

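The point cloud puts the fingers at the right x and y, but they end at about z = 0.095, so the real tips are well above the reported TCP. I'll back off clear of the row and measure that offset.

Call:
carry_out(plan=[[[0.012, -0.005, 0, 0, 0, 0, 0], [0.024, -0.01, 0, 0, 0, 0, 0], [0.036, -0.015, 0, 0, 0, 0, 0], [0.048, -0.02, 0, 0, 0, 0, 0], [0.06, -0.0246, 0, 0, 0, 0, 0]]])

```text
time_s: 4.67
eef_pos: [0.6815, -0.0599, 0.0662]
eef_rot: [0.0, 0.194, 0.981, -0.0]
wrist_force: [-1.5, -0.8, -0.5]
opening: -0.001
grasp_force: 0.0
```

```bash
cat > tip.py <<'E'
from h import *
import sys
from bench import get_obs
o=get_obs();p=o['eef_pos'];A=np.array([.5517,-.0081]);l=np.array([-.9252,.3794]);n=np.array([-.3794,-.9252])
print('eef',p.round(4),o['opening'],o['wrist_force'].round(1))
c=camera('scene');P=cloud(c);X=(P[...,:2]-p[:2])@l;Y=(P[...,:2]-p[:2])@n;z=P[...,2]
m=(abs(X)<.025)&(abs(Y)<.06)&(z>p[2]-.015)&(z<p[2]+.11)&(P[...,:2]-A)@l.__abs__().__class__(l.shape).__class__ if False else (abs(X)<.025)&(abs(Y)<.06)&(z>max(.05,p[2]-.015))&(z<p[2]+.11)
for z0 in np.arange(p[2]-.015,p[2]+.1,.006):
    k=m&(z>=z0)&(z<z0+.006)
    if k.sum(): print('dz %+.3f'%(z0-p[2]),k.sum(),'X',X[k].min().round(3),X[k].max().round(3),'Y',Y[k].min().round(3),Y[k].max().round(3))
im=cv2.convertScaleAbs(np.ascontiguousarray(c['pixels'][165:265,205:335,::-1]),alpha=1.8,beta=15)
cv2.imwrite('pics/'+sys.argv[1],cv2.resize(im,None,fx=6,fy=6,interpolation=cv2.INTER_CUBIC))
E
sed -i '/__abs__/c m=(abs(X)<.025)\&(abs(Y)<.06)\&(z>max(.05,p[2]-.015))\&(z<p[2]+.11)' tip.py
python3 tip.py s4.png
```

```text
eef [ 0.6815 -0.0599  0.0662] -0.0013437302345303385 [-1.5 -0.8 -0.5]
dz +0.027 4 X -0.009 0.004 Y -0.01 -0.006
dz +0.033 16 X -0.01 0.008 Y -0.014 0.005
dz +0.039 14 X -0.009 0.011 Y -0.014 0.004
dz +0.045 19 X -0.01 0.011 Y -0.015 0.008
dz +0.051 7 X -0.01 0.006 Y -0.014 0.001
dz +0.057 4 X -0.01 -0.009 Y -0.008 0.004
dz +0.063 1 X -0.01 -0.01 Y 0.002 0.002
dz +0.069 11 X -0.012 0.001 Y -0.027 0.025
dz +0.075 16 X -0.012 0.008 Y -0.032 0.036
dz +0.081 12 X -0.013 0.011 Y -0.039 -0.013
dz +0.087 16 X -0.015 0.003 Y -0.045 0.04
dz +0.093 26 X -0.016 0.017 Y -0.051 0.015
dz +0.099 18 X -0.016 0.017 Y -0.054 0.011
```

View pics/s4.png

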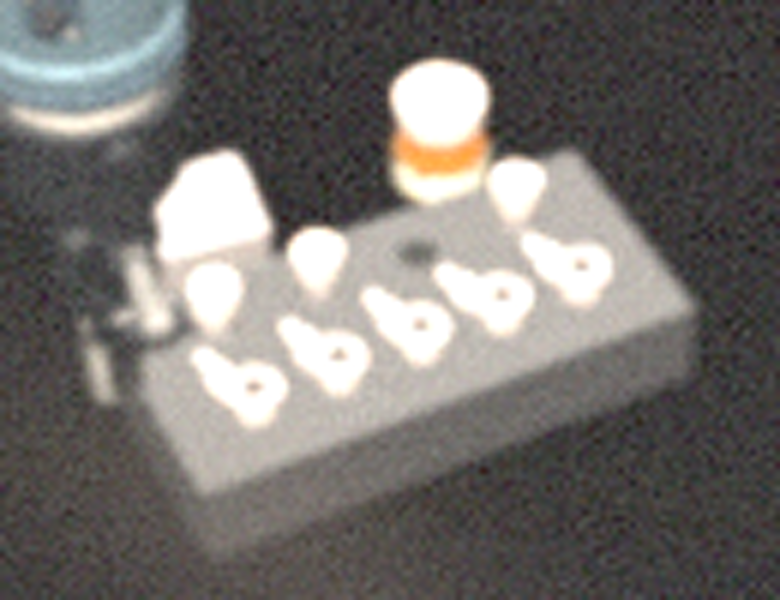

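The grey finger ends at about (100,402), and the cloud shows its tip about 28 mm above the reported TCP, with x and y correct. I'll go down 23 mm here, clear of the rack end, and check again.

Call:
carry_out(plan=[[[0, 0, -0.006, 0, 0, 0, 0], [0, 0, -0.012, 0, 0, 0, 0], [0, 0, -0.018, 0, 0, 0, 0], [0, 0, -0.023, 0, 0, 0, 0], [0, 0, -0.023, 0, 0, 0, 0]]])

```text
time_s: 5.13
eef_pos: [0.6788, -0.0588, 0.0412]
eef_rot: [-0.002, 0.194, 0.981, 0.0]
wrist_force: [-0.6, 0.2, 0.5]
opening: 0.001
grasp_force: 0.0
```

```bash
python3 tip.py s5.png; python3 tip.py s5.png|head -8; python3 - <<'E'
from h import *
c=camera('scene');P=cloud(c);p=get_obs()['eef_pos'];T=np.array(c['cam_to_world'])
# per column: lowest finger pixel, where the depth jumps to background
Z=c['z_map']
l=np.array([-.9252,.3794]);n=np.array([-.3794,-.9252])
X=(P[...,:2]-p[:2])@l;Y=(P[...,:2]-p[:2])@n
m=(abs(X)<.016)&(abs(Y)<.025)&(P[...,2]>.055)&(P[...,2]<.15)
for u in np.where(m.any(0))[0]:
    v=np.where(m[:,u])[0].max();print(u,v,P[v,u].round(4),'X %.3f Y %.3f'%(X[v,u],Y[v,u]),'below',P[v+1,u,2].round(3))
E
```

```text
eef [ 0.6788 -0.0588  0.0412] 0.0007187440259923629 [-0.6  0.2  0.5]
dz +0.027 4 X -0.01 -0.001 Y -0.008 0.004
dz +0.033 17 X -0.01 0.011 Y -0.013 0.004
dz +0.039 11 X -0.01 0.01 Y -0.015 0.001
dz +0.045 15 X -0.011 0.011 Y -0.015 0.006
dz +0.051 9 X -0.01 0.006 Y -0.017 0.003
dz +0.057 5 X -0.01 0.003 Y -0.016 0.003
dz +0.063 2 X -0.01 -0.009 Y 0.002 0.006
dz +0.069 10 X -0.013 -0.008 Y -0.027 0.023
dz +0.075 17 X -0.013 0.006 Y -0.036 0.027
dz +0.081 8 X -0.012 -0.004 Y -0.03 0.035
dz +0.087 11 X -0.013 0.017 Y -0.045 0.04
dz +0.093 24 X -0.016 0.017 Y -0.047 0.007
dz +0.099 20 X -0.017 0.017 Y -0.052 0.012
eef [ 0.6794 -0.059   0.042 ] 0.0001747555691599986 [ 0.  -0.9  0.3]
dz +0.021 1 X 0.005 0.005 Y -0.006 -0.006
dz +0.027 6 X -0.008 0.011 Y -0.011 0.006
dz +0.033 11 X -0.01 0.012 Y -0.013 -0.004
dz +0.039 16 X -0.01 0.013 Y -0.015 0.007
dz +0.045 14 X -0.01 0.007 Y -0.015 0.005
dz +0.051 9 X -0.01 0.007 Y -0.017 0.002
dz +0.057 4 X -0.01 -0.008 Y -0.007 0.002
215 214 [ 0.6886 -0.0799  0.1392] X -0.015 Y 0.016 below -0.003
216 217 [ 0.6823 -0.0856  0.1195] X -0.012 Y 0.024 below
[... 322 characters left out ...]
01
222 234 [ 0.6893 -0.0625  0.079 ] X -0.009 Y -0.000 below -0.002
223 236 [ 0.691  -0.0574  0.0766] X -0.009 Y -0.006 below 0.0
224 237 [ 0.6883 -0.0574  0.0705] X -0.007 Y -0.005 below 0.002
225 237 [ 0.6875 -0.0544  0.072 ] X -0.005 Y -0.007 below -0.004
226 237 [ 0.6848 -0.0538  0.0702] X -0.002 Y -0.007 below 0.002
227 236 [ 0.6853 -0.0489  0.0781] X -0.001 Y -0.011 below -0.001
228 236 [ 0.6812 -0.05    0.0736] X 0.003 Y -0.009 below -0.0
229 235 [ 0.6808 -0.0462  0.0799] X 0.005 Y -0.012 below 0.017
230 235 [ 0.6767 -0.0471  0.0757] X 0.008 Y -0.010 below 0.022
231 234 [ 0.6717 -0.0487  0.074 ] X 0.012 Y -0.006 below 0.04
232 218 [ 0.673  -0.0371  0.142 ] X 0.015 Y -0.018 below 0.171
```

The offset is confirmed: the true tip is about 28 mm above the reported TCP, so the tips are now at about z = 0.070. Next I sweep lid 1.

Call:
carry_out(plan=[[[-0.0074, 0.003, 0, 0, 0, 0, 0], [-0.0148, 0.006, 0, 0, 0, 0, 0], [-0.0222, 0.009, 0, 0, 0, 0, 0], [-0.0296, 0.012, 0, 0, 0, 0, 0], [-0.037, 0.015, 0, 0, 0, 0, 0]]])

```text
time_s: 5.7
eef_pos: [0.6429, -0.044, 0.0436]
eef_rot: [0.0, 0.194, 0.981, -0.0]
wrist_force: [0.6, -1.2, -0.3]
opening: -0.003
grasp_force: 0.2
```

Call:
carry_out(plan=[[[-0.005, 0.002, 0, 0, 0, 0, 0], [-0.01, 0.004, 0, 0, 0, 0, 0], [-0.015, 0.006, 0, 0, 0, 0, 0], [-0.02, 0.008, 0, 0, 0, 0, 0], [-0.022, 0.009, 0, 0, 0, 0, 0]]])

```text
time_s: 6.12
eef_pos: [0.6208, -0.0351, 0.0432]
eef_rot: [-0.0, 0.194, 0.981, 0.0]
wrist_force: [0.8, 1.1, 0.7]
opening: -0.002
grasp_force: 0.1
```

```bash
python3 see.py s6.png
```

```text
[ 0.62075188 -0.03507527  0.04316088] rack x,y -0.07412121354145051 -0.0012407637760316502 [0.8272648  1.07016671 0.69988013]
```

View pics/s6.png

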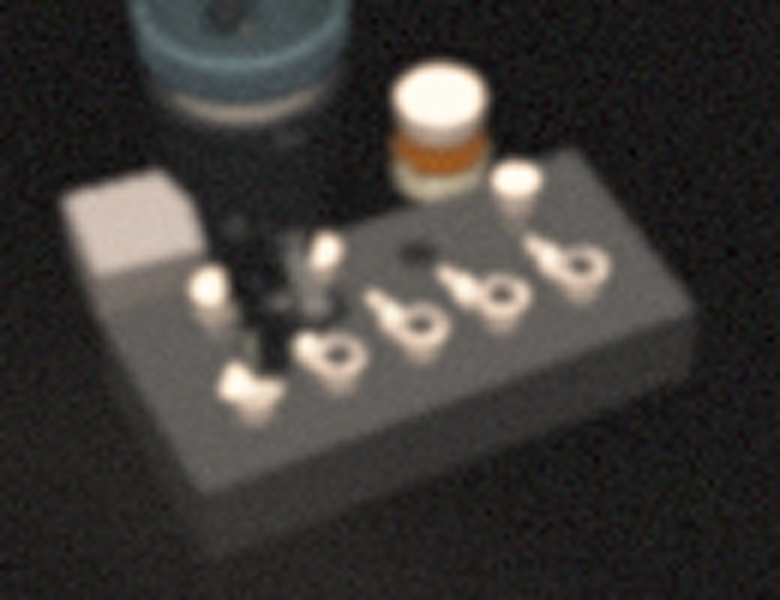

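Lid 1, at (250,385), has folded most of the way. The fingers now stand over it, and nothing else has moved. I'll lower slowly until light contact.

Call:
carry_out(plan=[[[0, 0, -0.001, 0, 0, 0, 0], [0, 0, -0.002, 0, 0, 0, 0], [0, 0, -0.003, 0, 0, 0, 0], [0, 0, -0.004, 0, 0, 0, 0], [0, 0, -0.004, 0, 0, 0, 0]]])

```text
time_s: 6.58
eef_pos: [0.6215, -0.0355, 0.0389]
eef_rot: [-0.0, 0.194, 0.981, 0.0]
wrist_force: [-1.0, -0.2, -0.4]
opening: 0.001
grasp_force: 0.0
```

Call:
carry_out(plan=[[[0, 0, -0.0003, 0, 0, 0, 0], [0, 0, -0.0006, 0, 0, 0, 0], [0, 0, -0.001, 0, 0, 0, 0], [0, 0, -0.001, 0, 0, 0, 0], [0, 0, -0.001, 0, 0, 0, 0]]])

```text
time_s: 7.0
eef_pos: [0.6216, -0.0355, 0.0383]
eef_rot: [0.0, 0.194, 0.981, -0.0]
wrist_force: [0.9, -0.7, -0.7]
opening: -0.001
grasp_force: 0.0
```

Force noise is about 1 N, so there is no contact yet. I'll go lower in small steps.

Call:
carry_out(plan=[[[0, 0, -0.0003, 0, 0, 0, 0], [0, 0, -0.0006, 0, 0, 0, 0], [0, 0, -0.001, 0, 0, 0, 0], [0, 0, -0.001, 0, 0, 0, 0], [0, 0, -0.001, 0, 0, 0, 0]]])

```text
time_s: 7.42
eef_pos: [0.6216, -0.0354, 0.0373]
eef_rot: [0.0, 0.194, 0.981, 0.0]
wrist_force: [0.3, -0.0, 0.2]
opening: 0.002
grasp_force: 0.0
```

Call:
carry_out(plan=[[[0, 0, -0.0003, 0, 0, 0, 0], [0, 0, -0.0006, 0, 0, 0, 0], [0, 0, -0.001, 0, 0, 0, 0], [0, 0, -0.001, 0, 0, 0, 0], [0, 0, -0.001, 0, 0, 0, 0]]])

```text
time_s: 7.83
eef_pos: [0.6216, -0.0354, 0.0366]
eef_rot: [0.0, 0.194, 0.981, -0.0]
wrist_force: [-0.7, 0.3, 4.0]
opening: 0.001
grasp_force: 1.8
```

Light contact came at 4 N with the reported z at 0.0366, so lid 1 is flat. I'll raise about 1 mm and sweep on, one pitch per call.

Call:
carry_out(plan=[[[-0.004, 0.0016, 0.001, 0, 0, 0, 0], [-0.013, 0.0053, 0.001, 0, 0, 0, 0], [-0.022, 0.009, 0.001, 0, 0, 0, 0], [-0.031, 0.0127, 0.001, 0, 0, 0, 0], [-0.037, 0.0152, 0.0008, 0, 0, 0, 0]]])

```text
time_s: 8.25
eef_pos: [0.5829, -0.0195, 0.0367]
eef_rot: [-0.001, 0.194, 0.981, 0.0]
wrist_force: [0.2, -0.5, 1.3]
opening: 0.001
grasp_force: 0.3
```

```bash
python3 see.py s7.png
```

```text
[ 0.58290723 -0.01949405  0.03667694] rack x,y -0.03319583031489029 -0.0012982504370999967 [ 0.17161558 -0.49644649  1.32962289]
```

View pics/s7.png

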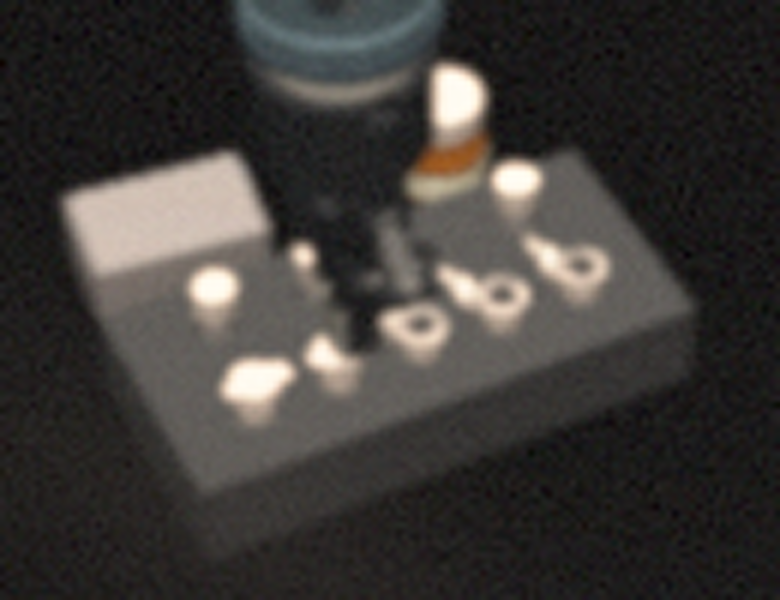

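Lid 1, at (255,382), lies flat. Lid 2 is closed under the fingers at (335,355), the rack hasn't moved, and forces are about 1 N. I've now viewed ten pictures, so from here I'll check by depth and force only.

Call:
carry_out(plan=[[[-0.004, 0.0016, 0, 0, 0, 0, 0], [-0.013, 0.0053, 0, 0, 0, 0, 0], [-0.022, 0.009, 0, 0, 0, 0, 0], [-0.031, 0.0127, 0, 0, 0, 0, 0], [-0.037, 0.0152, 0, 0, 0, 0, 0]]])

```text
time_s: 8.72
eef_pos: [0.5458, -0.0043, 0.0367]
eef_rot: [-0.001, 0.194, 0.981, 0.0]
wrist_force: [-0.0, -0.1, 0.1]
opening: 0.003
grasp_force: 0.2
```

Call:
carry_out(plan=[[[-0.004, 0.0016, 0, 0, 0, 0, 0], [-0.013, 0.0053, 0, 0, 0, 0, 0], [-0.022, 0.009, 0, 0, 0, 0, 0], [-0.031, 0.0127, 0, 0, 0, 0, 0], [-0.037, 0.0152, 0, 0, 0, 0, 0]]])

```text
time_s: 9.13
eef_pos: [0.5088, 0.0109, 0.0367]
eef_rot: [-0.001, 0.194, 0.981, 0.0]
wrist_force: [1.1, -0.4, 0.0]
opening: 0.003
grasp_force: 0.2
```

Call:
carry_out(plan=[[[-0.004, 0.0016, 0, 0, 0, 0, 0], [-0.013, 0.0053, 0, 0, 0, 0, 0], [-0.022, 0.009, 0, 0, 0, 0, 0], [-0.031, 0.0127, 0, 0, 0, 0, 0], [-0.037, 0.0152, 0, 0, 0, 0, 0]]])

```text
time_s: 9.55
eef_pos: [0.4717, 0.0261, 0.0367]
eef_rot: [-0.001, 0.194, 0.981, 0.0]
wrist_force: [-1.0, 0.6, -0.3]
opening: 0.005
grasp_force: 0.1
```

Call:
carry_out(plan=[[[-0.005, 0.002, 0, 0, 0, 0, 0], [-0.01, 0.004, 0, 0, 0, 0, 0], [-0.01, 0.004, 0.015, 0, 0, 0, 0], [-0.01, 0.004, 0.05, 0, 0, 0, 0], [-0.01, 0.004, 0.09, 0, 0, 0, 0]]])

```text
time_s: 9.97
eef_pos: [0.4609, 0.0299, 0.1259]
eef_rot: [-0.003, 0.194, 0.981, 0.0]
wrist_force: [1.3, 0.5, 0.2]
opening: -0.003
grasp_force: 0.0
```

Call:
carry_out(plan=[[[0, 0.01, 0.035, 0, 0, 0, 0], [0, 0.045, 0.05, 0, 0, 0, 0], [0, 0.085, 0.05, 0, 0, 0, 0], [0, 0.125, 0.05, 0, 0, 0, 0], [0, 0.165, 0.05, 0, 0, 0, 0]]])

```text
time_s: 10.38
eef_pos: [0.4635, 0.196, 0.1778]
eef_rot: [0.001, 0.194, 0.981, 0.0]
wrist_force: [1.1, -0.5, 0.6]
opening: -0.002
grasp_force: 0.0
```

Call:
carry_out(plan=[[[0, 0.035, 0, 0, 0, 0, 0], [0, 0.07, 0, 0, 0, 0, 0], [0, 0.105, 0, 0, 0, 0, 0], [0, 0.14, 0, 0, 0, 0, 0], [0, 0.14, 0, 0, 0, 0, 0]]])

```text
time_s: 10.8
eef_pos: [0.4625, 0.3396, 0.177]
eef_rot: [-0.0, 0.192, 0.981, 0.001]
wrist_force: [-0.8, -0.1, 0.2]
opening: 0.001
grasp_force: 0.0
```

```bash
python3 - <<'E'
from h import *
print(get_obs()['wrist_force'],get_obs()['eef_pos'])
A=np.array([.5517,-.0081]);l=np.array([-.9252,.3794]);n=np.array([-.3794,-.9252])
for nm in('scene','top'):
    Ps=[];c=None
    for _ in range(4): c=camera(nm);Ps.append(cloud(c))
    P=np.median(Ps,0)
    X=(P[...,:2]-A)@l*1000;Y=(P[...,:2]-A)@n*1000;z=P[...,2]*1000
    w=c['pixels'].min(2)>110
    print(nm)
    for i in range(5):
        x=-80+40*i
        r=[]
        for a,b in((-18,-8),(-8,0),(0,8),(8,19)):
            m=w&(X>x+a)&(X<x+b)&(abs(Y)<12)&(z>52)&(z<110);r.append((int(m.sum()),round(float(np.median(z[m])),1) if m.sum() else None,round(float(z[m].max()),1) if m.sum() else None))
        print(i+1,r)
    m=(abs(X)<170)&(abs(Y-24)<90)&(z>36)&(z<53)
    nl,lab,st,ce=cv2.connectedComponentsWithStats(m.astype(np.uint8));i=1+st[1:,4].argmax()
    print(cv2.minAreaRect((P[lab==i][:,:2]*1000).astype(np.float32)))
E
```

```text
[-0.84978728 -0.12441865  0.17892952] [0.46251322 0.33962199 0.17697843]
scene
1 [(6, 62.1, 63.6), (23, 62.8, 64.8), (23, 62.9, 65.6), (17, 63.1, 64.9)]
2 [(7, 62.1, 64.7), (24, 62.9, 65.0), (22, 63.6, 66.1), (14, 63.0, 66.1)]
3 [(6, 61.7, 64.5), (23, 63.6, 66.3), (23, 62.8, 65.1), (15, 63.4, 64.4)]
4 [(7, 63.1, 63.8), (23, 62.9, 65.3), (24, 63.3, 66.4), (13, 63.3, 65.4)]
5 [(6, 61.6, 63.1), (23, 63.2, 65.7), (20, 63.0, 65.3), (12, 63.7, 65.3)]
((540.842529296875, -29.325820922851562), (117.17903900146484, 241.38018798828125), 67.23463439941406)
top
1 [(9, 64.2, 67.8), (16, 64.8, 68.3), (18, 65.2, 68.7), (8, 66.2, 70.3)]
2 [(9, 65.2, 66.1), (15, 66.0, 68.1), (19, 64.8, 68.1), (8, 64.9, 69.1)]
3 [(8, 64.1, 66.8), (17, 65.8, 68.5), (17, 64.6, 67.0), (8, 65.5, 66.8)]
4 [(8, 64.3, 69.8), (18, 65.6, 67.3), (18, 64.8, 68.1), (8, 65.0, 67.6)]
5 [(10, 64.1, 66.2), (17, 65.0, 67.5), (18, 65.3, 68.2), (8, 65.9, 68.8)]
((544.1991577148438, -29.702072143554688), (115.0772933959961, 240.76187133789062), 67.57833862304688)
```

All five lids are flat and level, and the rack is where it was.

```bash
python3 -c "from bench import hand_in; print(hand_in())"
```

```text
the job is handed in; nothing more can be done
None
```

All five lids were folded shut in order by a light sweep, with about 4 N the highest force read; they measured flat and the rack unmoved just before I handed the job in, though no verdict was returned.

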